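# Clip the misting bar into the fan-side stand

### The job

Pick up the square steel misting bar and lay it, nozzles outward, fully down in the two open clips of the sloping stand, pushed along until its end stops against the grey manifold block. Then fold each clip's hinged strap over the bar and press it down until it snaps and stays shut. Leave everything else on the table where it stands.

Things in the scene. Friction and masses are not known exactly. Their poses are not given: they have to be found in the camera images.
- bar: misting bar: stainless square tube 16 x 240 x 16 mm (long axis its y), lying flat, with two brass nozzles 12 across, 11 high on its top face, 45 mm either side of the middle. Origin: centre of the underside; z up through the nozzle side. About 0.18 kg. Either end may go to the block.
- bar_top (a point): centre of the bar's top face, 16 mm above its underside
- cradle: sloping aluminium panel of the fixed stand, 94 (x) x 290 (y) mm, tilted 30 degrees to face the robot. Origin on its surface midway between its two black clips, 50 mm above the table; x runs up the slope (away from the robot), y along the panel to the left, z straight out of it. A fully laid bar has its underside centre at cradle (0, 0, 10) mm.
- clip_r (a point): centre of the right clip's channel floor, cradle (0, -80, 10) mm. Black clip 26 wide in y; channel for the bar open outwards, 20 wide in x, walls to z = 17, lips flaring to 34 wide at z = 25. Its catch post stands up-slope at x = 33 to 44, top z = 29. The open strap leaves the channel free.
- clip_l (a point): centre of the left clip's channel floor, cradle (0, 80, 10) mm. Black clip 26 wide in y; channel for the bar open outwards, 20 wide in x, walls to z = 17, lips flaring to 34 wide at z = 25. Its catch post stands up-slope at x = 33 to 44, top z = 29. The open strap leaves the channel free.
- stand: foot of the same stand, 94 x 290 mm, fixed to the table; origin at the centre of its underside, cradle origin 50 mm above it; x away from the robot, y left.
- stop_face (a point): centre of the face of the grey manifold block (36 x 24 x 38 mm, at the panel's left end) that the bar's end must touch: cradle (0, 120, 18) mm; the bar is pushed towards cradle +y
- strap_r (a joint): hinge of the right (-y) clip's strap, rad: 0 = shut, held by its detent, parallel to the panel; grows as it opens. Starts at 1.65 to 1.95, folded back towards the robot. Stiff: the strap stays where it is left. Folded over, it meets a spring catch at about 0.25 (stands ajar there); pressed past it with some 10 N it snaps to 0, a hard stop.
- strap_l (a joint): hinge of the left (+y, next to the manifold block) clip's strap, rad: 0 = shut, held by its detent, parallel to the panel; grows as it opens. Starts at 1.65 to 1.95, folded back towards the robot. Stiff: the strap stays where it is left. Folded over, it meets a spring catch at about 0.25 (stands ajar there); pressed past it with some 10 N it snaps to 0, a hard stop.
- strap_r_hinge (a point): middle of the right clip's strap hinge pin (on the side of the clip nearest the robot), 25 mm down-slope of the clip's centre line and 30 mm above the panel: cradle frame (-25, -80, 30) mm. The strap is a flat black bar 48 long from the pin, 24 wide, 5 thick (2.5 either side of the pin), with a short hooked lip under its free end.
- strap_l_hinge (a point): middle of the left clip's strap hinge pin (on the side of the clip nearest the robot), 25 mm down-slope of the clip's centre line and 30 mm above the panel: cradle frame (-25, 80, 30) mm. The strap is a flat black bar 48 long from the pin, 24 wide, 5 thick (2.5 either side of the pin), with a short hooked lip under its free end.
- strap_r_pad (a point): point on the outer face of the right strap, 45 mm from its pin: where a thumb presses. When shut it is at cradle (20, -80, 32.5) mm.
- strap_l_pad (a point): point on the outer face of the left strap, 45 mm from its pin: where a thumb presses. When shut it is at cradle (20, 80, 32.5) mm.
- mug: grey ceramic mug, 82 across, 95 high, with a handle (sizes in mm); leave alone. Origin: centre of its underside.
- jar: amber glass candle jar with metal lid, 72 across, 75 high (sizes in mm); leave alone. Origin: centre of its underside.
- pot: small terracotta pot, 90 across, 85 high (sizes in mm); leave alone. Origin: centre of its underside.
- sunscreen: white plastic bottle, 52 across, 150 high (sizes in mm); leave alone. Origin: centre of its underside.
- dish: shallow clear glass dish, 130 across, 28 high (sizes in mm); leave alone. Origin: centre of its underside.
- tongs: stainless steel tongs lying flat, about 240 long (along own y), 45 wide, 12 high (sizes in mm); leave alone. Origin: centre of its underside.
- planter: empty rectangular aluminium planter, 300 x 140 x 120 high (sizes in mm); leave alone. Origin: centre of its underside.

How it is judged:
By the outcome, as a careful person would: the job done as asked, in the order asked, and still so for the second after the job is handed in, with the robot touching nothing.
It also fails if it takes over 51 s, if anything falls off the work surface, if the arm or the gripper's body presses on something with over 40 N, if the wrist force passes 120 N, or if a joint passes its speed limit or range.

### The arm

A 6-joint arm with a two-finger parallel gripper is mounted at the origin on the work surface. World frame = base frame: x ahead of the robot, y to its left, z up, the work surface at z = 0. Lengths are in mm, angles in degrees, forces in N, time in s.
With the tool pointing down it reaches from about 250 to 725 mm from the base axis. Payload 4 kg.
Tool frame: the origin (TCP) lies on the centre line of the jaws, within the pads' length; the fingertips stand 11 mm ahead of it and the grasp point (between the pads) lies 8 mm behind it; z points along the fingers, x is the direction in which the jaws open and shut, and the axes are right-handed (so a half turn about z gives the same grasp; the last joint's range is limited). The gripper opens to 85 mm and grips with 20 to 120 N. Pads are 22 mm wide; open, the fingers measure 114 mm over their backs; the gripper's body (76 mm by 85 mm) begins 54 mm behind the grasp point. The pads swing forward as they close: fully open they stand 13 mm farther back than shut.
Start: joints at [-64.171, 13.785, 0.286, 76.501, 0, 90], TCP at [217.841, -450.05, 242.306] pointing down, gripper open.
Joint ranges: [-155.79, 155.79], [-60.16, 107.12], [-62.33, 73.08], [-114, 123.19], [-81.49, 82.49], [-180, 180]. Speed limits (degrees/s): [159.86, 159.86, 180, 180, 180, 180].

### API

Orientations are given as [roll, pitch, yaw] about the fixed x, y, z axes, in that order (R = Rz(yaw) Ry(pitch) Rx(roll)).
In Python, from workcell import env gives the robot as it stands.
- The arm moves only by the tool move_arm, never from a script. Its argument "motion" is a list of rows, each a list of 2 entries, a list of its own where there are three numbers: the shift along the tool's x, y, z in units of 25 mm (1.0 is 25 mm), then the turn, a rotation vector about the tool's x, y, z in units of 5 degrees (1.0 is 5 degrees). A call has 1 to 8 rows; each row is the pose to reach, as a shift and turn from the pose commanded when the call began, along the tool's axes at that moment; what a row does not reach only later rows make up. A row lasts 1/12 s, in which the tool goes at most 41.7 mm and 7.16 degrees, less where a joint would pass 70% of its speed; a pose out of reach is approached as far as the arm can. A call with a gripper value outside its range is refused whole. "claw" is the finger opening in mm, from 0 to 85.4, set as the call begins (left out, the last holds). The fingers move at their own pace and stop on an object; "force" is the grip in N (left out, the last holds). Time passes only in rows, so rows that repeat a pose let the fingers close. It gives the time, the measured TCP pose, the force and the opening at its end, in the units of the state.
- env.observe(): the state, without advancing time (a new reading comes with each control period).
- env.capture(name): name is "scene" or "top"; returns (picture, depth): 480x640x3 uint8, red, green, blue; 480x640 float32, mm along the optical axis (not along the pixel's ray), 0 where there is no reading.
- env.get_calibration(name): a dict with "K" (3x3 intrinsics, pixels), "distortion" ([k1, k2, p1, p2, k3] as OpenCV has them; the pictures are not rectified), "R" (3x3) and "t" (3): a world point X has camera coordinates R X + t. Camera axes: x right, y down, z forward; pixel columns grow to the right and rows downward; lengths in mm; the calibration is good to about 2 mm. A picture is of the moment at which its call begins. get_calibration takes no time and is no camera call.
- env.finish_job(): hands the job in, once; it reports no verdict.
The state is a dict: "time": time; "q": joint angles; "joint_vel": joint speeds; "joint_torque": joint torques, N m; "ee_pos": TCP position; "orientation": TCP orientation; "contact_force": force on the tool from outside, world axes, zero at the start; "wrist_torque": the same for the moment, N m; "width": finger opening in mm.
Only numpy, scipy, OpenCV 4.12 (cv2) and the standard library are available. Lean on these libraries where they do the work, as an engineer would, in place of code of your own. Each camera call takes 0.05 s, during which the arm holds its last target.

## Working session

There is one attempt and no reset: what is moved stays moved. The work goes in short steps, Python scripts to look and compute and a tool call to move; the robot and the scene stay as the last step left them, time stands still between calls to the robot, and variables do not carry over. Pictures are saved under pics/ and viewed, and the job is handed in when it is done.

Besides the shell and the picture viewer there is one more tool, called after "Emit:" as name(argument=value, ...), one argument or row to a line, values as JSON. move_arm: Moves the arm, as the interface text tells. Its arguments: {"type":"object","properties":{"motion":{"type":"array","items":{"type":"array"}},"claw":{"type":"number"},"force":{"type":"number"}},"required":["motion"]}

```bash
ls; mkdir -p pics
python3 - <<'E'
from workcell import env
import cv2,numpy as np
s=env.observe();print(s)
for n in("scene","top"):
    im,d=env.capture(n);cv2.imwrite(f"pics/{n}0.png",im[:,:,::-1]);np.save(f"pics/{n}0.npy",d);np.save(f"pics/{n}0im.npy",im)
    c=env.get_calibration(n);print(n,c, -np.array(c["R"]).T@c["t"])
E
```

```text
pics
{'time': 0.0, 'q': array([-6.41717750e+01,  1.38331472e+01,  2.12303983e-01,  7.65032943e+01,
       -9.14022571e-04,  9.00022586e+01]), 'joint_vel': array([ 0.01916971, -0.02315267, -0.00459132, -0.05050831, -0.07412459,
       -0.11983628]), 'joint_torque': array([ 5.62772657e-04, -3.72318041e+01,  2.52407652e+01,  1.68340013e-02,
       -5.66372728e-05, -1.39186113e-06]), 'ee_pos': array([ 217.55774997, -449.48532962,  241.3953047 ]), 'orientation': array([ 1.79999081e+02,  1.24137477e-01, -6.41740336e+01]), 'contact_force': array([0.10945123, 0.28176454, 0.05165251]), 'wrist_torque': array([-0.06852654, -0.02381628, -0.03432095]), 'width': 85.14381788589944}
scene {'K': array([[574.42035705,   0.        , 317.79899901],
       [  0.        , 574.42035705, 230.97860209],
       [  0.        ,   0.        ,   1.        ]]), 'distortion': array([-0.13963301,  0.        ,  0.        ,  0.        ,  0.        ]), 'R': array([[ 0.46459733,  0.8852666 ,  0.02126916],
       [ 0.53022133, -0.25886806, -0.80737393],
       [-0.70923527,  0.38638113, -0.58965664]]), 't': array([-219.46697767, -194.7104692 , 1820.35040582])} [1496.26012404 -559.46658755  920.8454266 ]
top {'K': array([[486.09369155,   0.        , 321.33964283],
       [  0.        , 486.09369155, 242.96689776],
       [  0.        ,   0.        ,   1.        ]]), 'distortion': array([-0.02807647,  0.        ,  0.        ,  0.        ,  0.        ]), 'R': array([[ 0.01251735, -0.99987446,  0.00971512],
       [-0.99664785, -0.01326135, -0.08072917],
       [ 0.08084787, -0.00867203, -0.99668873]]), 't': array([   1.74539513,  519.09265489, 1121.66862339])} [ 426.64621208   18.3561917  1159.843434  ]
```

View pics/scene0.png

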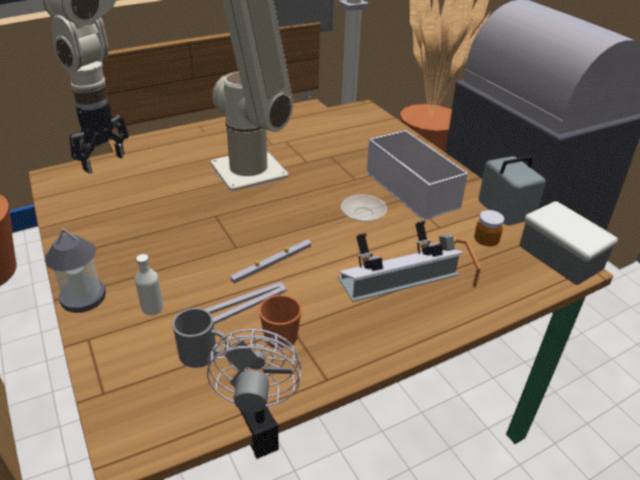

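View pics/top0.png

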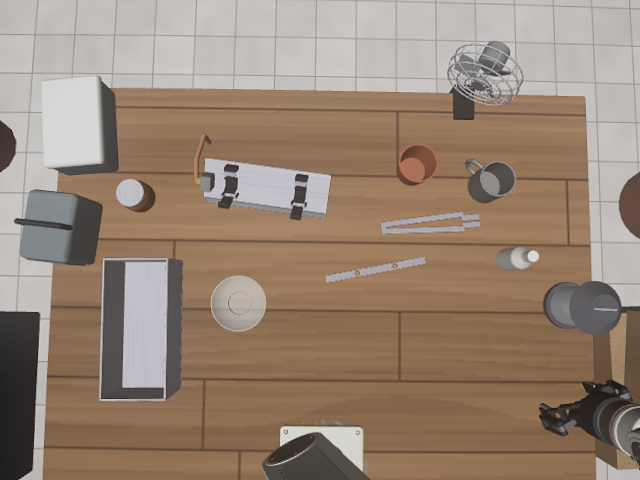

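The top view shows the bar lying from (327,279) to (425,260), with nozzles at (358,273) and (395,266). The stand is around (265,187), with both straps open and the block at (206,182). Next I'll zoom in and measure.

```bash
cat > h.py <<'E'
import numpy as np,cv2
from workcell import env
from scipy.spatial.transform import Rotation as Ro
def cal(n):
    c=env.get_calibration(n);return [np.array(c[k],float) for k in("K","distortion","R","t")]
def ray(n,px):
    K,D,R,t=cal(n);p=cv2.undistortPoints(np.array(px,float).reshape(-1,1,2),K,D)[:,0]
    return -R.T@t,np.c_[p,np.ones(len(p))]@R
def onz(n,px,z):
    o,d=ray(n,px);return o+d*((z-o[2])/d[:,2])[:,None]
def dep(n,px,d):
    o,r=ray(n,px);px=np.array(px).astype(int).reshape(-1,2);return o+r*d[px[:,1],px[:,0]][:,None]
def onplane(n,px,p0,nn):
    o,d=ray(n,px);return o+d*(((p0-o)@nn)/(d@nn))[:,None]
def proj(n,X):
    K,D,R,t=cal(n);return cv2.projectPoints(np.array(X,float).reshape(-1,1,3),cv2.Rodrigues(R)[0],t,K,D)[0][:,0]
def crop(im,x0,y0,x1,y1,s,f):
    c=cv2.resize(im[y0:y1,x0:x1,::-1],None,fx=s,fy=s,interpolation=cv2.INTER_CUBIC);cv2.imwrite(f,c)
E
python3 - <<'E'
from h import *
t=np.load("pics/top0im.npy");s=np.load("pics/scene0im.npy")
crop(t,185,125,345,235,5,"pics/t_stand.png");crop(s,320,210,490,310,4.5,"pics/s_stand.png")
# bar mask
d=np.load("pics/top0.npy")
hsv=cv2.cvtColor(t,cv2.COLOR_RGB2HSV)
m=((hsv[:,:,1]<60)).astype(np.uint8);mm=np.zeros_like(m);mm[250:290,315:440]=m[250:290,315:440]
c=max(cv2.findContours(mm,0,cv2.CHAIN_APPROX_NONE)[0],key=cv2.contourArea)
r=cv2.minAreaRect(c);print(r);b=cv2.boxPoints(r);w=onz("top",b,16);print(w,w.mean(0))
for i in range(4):print(np.linalg.norm(w[i]-w[i-1]))
n=((hsv[:,:,1]>60)&(hsv[:,:,0]>18)&(hsv[:,:,0]<40))
print(hsv[273,358],hsv[266,395],hsv[270,376],hsv[285,376])
print(dep("top",[(376,270),(358,273),(395,266),(376,290)],d))
E
```

```text
((375.0505676269531, 269.2621154785156), (7.389963150024414, 101.59907531738281), 79.07720184326172)
[[ 4.43437885e+02  9.62058523e-02  1.60000000e+01]
 [ 4.91742051e+02 -2.35176599e+02  1.60000000e+01]
 [ 4.74629988e+02 -2.38425567e+02  1.60000000e+01]
 [ 4.26487717e+02 -3.39346725e+00  1.60000000e+01]] [ 459.0744103  -119.22485674   16.        ]
17.30566459381306
240.18031744778267
17.417763352042016
239.91199664703217
[ 20 130 169] [ 20 124 179] [135   9 173] [ 14 107 155]
[[ 457.26500856 -120.88043948   17.46433687]
 [ 449.50961736  -77.76973291   26.82270771]
 [ 466.88189976 -164.1009781    27.12263229]
 [ 410.1394652  -123.63334733   -3.59256458]]
```

View pics/t_stand.png

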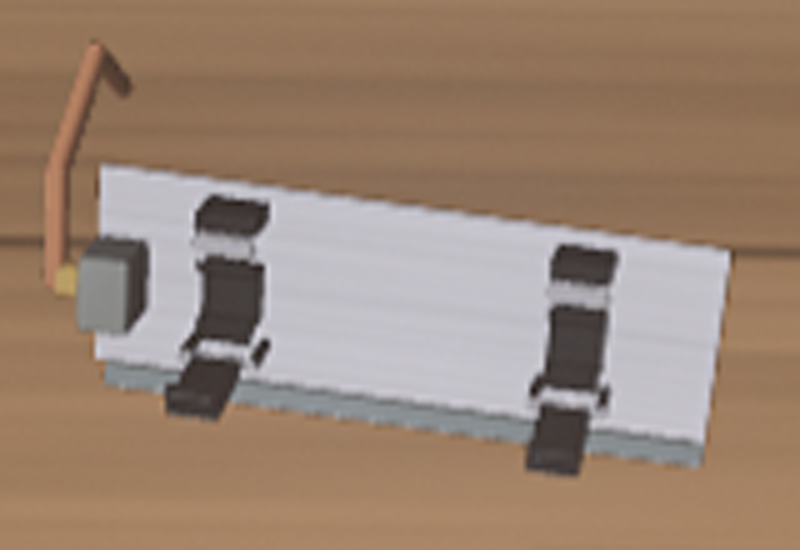

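View pics/s_stand.png

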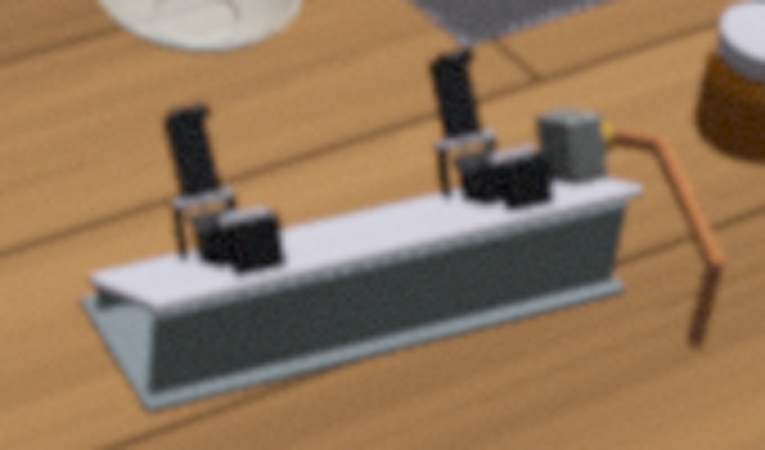

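```bash
cat >> h.py <<'E'
def cradle(x,y,yaw,z=50):
    # R columns: cradle axes in world
    return Ro.from_euler('ZY',[yaw,-30],degrees=True).as_matrix(),np.array([x,y,z])
E
python3 - <<'E'
from h import *
from scipy.optimize import least_squares
C=lambda sx,sy:[47*sx,145*sy,0]
tp=np.array([(205.4,158),(331,175.4),(204,197),(325.6,213.6)]);tc=np.array([C(1,1),C(1,-1),C(-1,1),C(-1,-1)])
sp=np.array([(340.4,271.8),(353.8,277.3),(462.2,252.2)]);sc=np.array([C(-1,-1),C(1,-1),C(1,1)])
def res(p,use):
    R,o=cradle(*p);r=[]
    if 't' in use:r+=list((proj("top",tc@R.T+o)-tp).ravel()/486*1050)
    if 's' in use:r+=list((proj("scene",sc@R.T+o)-sp).ravel()/574*1400)
    return np.array(r)
for u in('t','s','ts'):
    f=least_squares(res,[600,100,-8],args=(u,));print(u,f.x,f.fun.round(1))
im=np.load("pics/top0im.npy").copy();R,o=cradle(*f.x)
d=np.load("pics/top0.npy")
P=[(265,187),(250,180),(275,200),(320,190),(215,165)];W=dep("top",P,d);print(((W-o)@R).round(1))
names=[(0,80,10),(0,-80,10),(20,80,25),(38,80,29),(38,-80,29),(0,120,37),(0,-145,0),(-25,80,30),(-25,-80,30)]
im5=cv2.resize(im[125:235,185:345],None,fx=5,fy=5,interpolation=cv2.INTER_CUBIC)
for q in proj("top",np.array(names)@R.T+o):
    cv2.circle(im5,tuple(int(v) for v in ((q-[185,125])*5+2)),4,(255,0,0),-1)
cv2.imwrite("pics/ov1.png",im5[:,:,::-1])
s=np.load("pics/scene0im.npy");s5=cv2.resize(s[210:310,320:490],None,fx=4.5,fy=4.5,interpolation=cv2.INTER_CUBIC)
for q in proj("scene",np.array(names)@R.T+o):
    cv2.circle(s5,tuple(int(v) for v in ((q-[320,210])*4.5+2)),4,(255,0,0),-1)
cv2.imwrite("pics/ov2.png",s5[:,:,::-1])
# scene view of bar
hsv=cv2.cvtColor(s,cv2.COLOR_RGB2HSV);m=(hsv[:,:,1]<70).astype(np.uint8);mm=np.zeros_like(m);mm[235:285,225:318]=m[235:285,225:318]
crop(s,220,230,330,290,7,"pics/s_bar.png")
print(proj("scene",[[466,-2,16],[459,-119.2,16],[443.4,0,16],[426.5,-3.4,16],[491.7,-235,16],[474.6,-238.4,16]]))
E
```

```text
t [646.41194492 137.40143029  -7.18461542] [-1.1  0.2  0.4  0.2 -0.  -0.6  0.7  0.1]
s [648.96489231 134.8203146   -7.19618419] [-2.6 -0.5  0.1  0.9  2.6 -1.2]
ts [647.02699334 136.61536098  -7.13218416] [-0.4 -0.2  1.2 -0.5  0.7 -1.   1.4 -0.6 -2.  -2.1  0.8 -0.8  2.7 -2.9]
[[  -2.2    3.5    2.1]
 [   9.4   39.4    1.1]
 [ -32.4  -21.6   -2.7]
 [   8.7 -123.4    1.5]
 [  32.7  122.6   -2.2]]
[[316.09302214 246.49495272]
 [273.39058591 257.52799479]
 [312.76145909 241.52320966]
 [308.65759242 238.36888143]
 [234.88634967 278.50748124]
 [231.01200993 274.74071139]]
```

View pics/ov1.png

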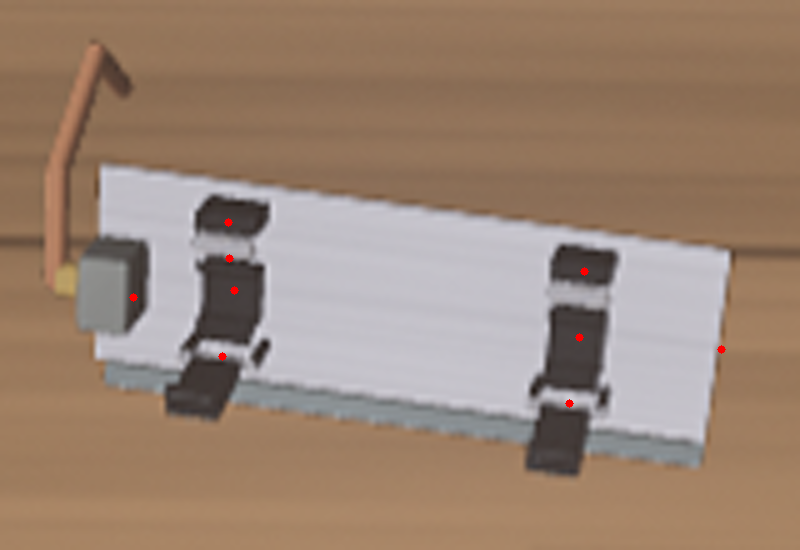

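View pics/ov2.png

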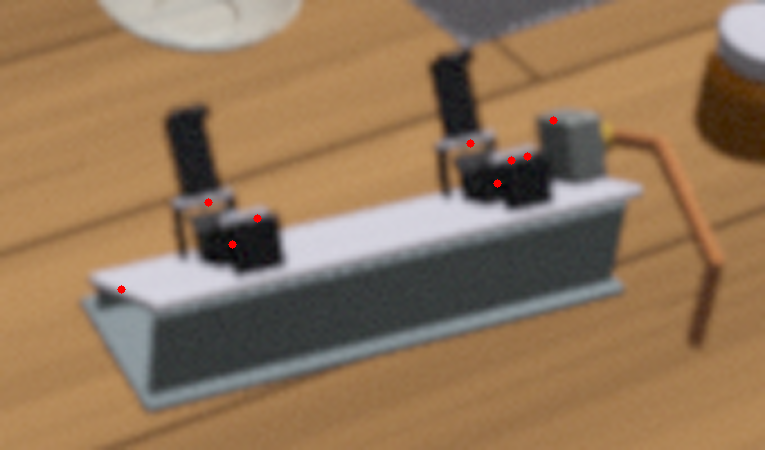

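View pics/s_bar.png

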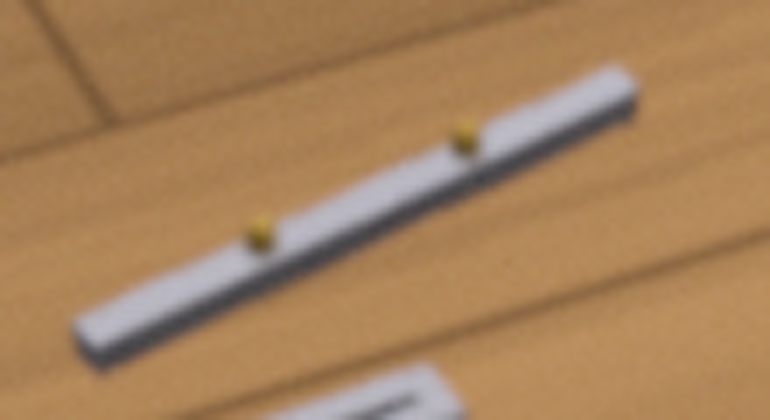

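```bash
cat >> h.py <<'E'
STAND=(646.8,136.9,-7.15)
def go(pos,Rt):
    s=env.observe();R=Ro.from_euler('xyz',s['orientation'],degrees=True)
    dp=R.inv().apply(np.array(pos)-s['ee_pos'])/25;rv=np.degrees((R.inv()*Ro.from_matrix(Rt)).as_rotvec())/5
    print('t',round(s['time'],2),'pos',s['ee_pos'].round(1),'rpy',s['orientation'].round(2),'F',s['contact_force'].round(1),'w',round(s['width'],1),'q',s['q'].round(0))
    print('shift',dp.round(2),'turn',rv.round(2),'rows',round(max(np.linalg.norm(dp)*25/41.7,np.linalg.norm(rv)*5/7.16),1))
def down(yaw): return Ro.from_euler('xyz',[180,0,yaw],degrees=True).as_matrix()
def tilt(stand=None,rx=0):
    R,o=cradle(*(stand or STAND)); return R@Ro.from_euler('x',180,degrees=True).as_matrix(),R,o
def goc(c,stand=None,extra=None):
    T,R,o=tilt(stand)
    if extra is not None:T=T@extra
    go(R@np.array(c,float)+o,T)
def inc(stand=None):
    T,R,o=tilt(stand);s=env.observe();Rm=Ro.from_euler('xyz',s['orientation'],degrees=True).as_matrix()
    print('t',round(s['time'],2),'cradle pos',((s['ee_pos']-o)@R).round(1),'Fc',(s['contact_force']@R).round(1),'w',round(s['width'],1),'rot err',np.degrees(Ro.from_matrix(T.T@Rm).as_rotvec()).round(2))
E
python3 -c "
from h import *
go([459,-119.3,90],down(11.6))"
```

```text
t 0.1 pos [ 217.6 -449.6  241.5] rpy [ 1.800e+02  1.100e-01 -6.417e+01] F [0.1 0.4 0.4] w 85.4 q [-64.  14.   0.  77.  -0.  90.]
shift [ -7.67 -14.45   6.07] turn [-1.000e-02  2.000e-02 -1.515e+01] rows 10.6
```

Emit:
move_arm(
  motion=[
    [[-7.67, -14.45, 6.0], [0, 0, -15.15]],
    [[-7.67, -14.45, 6.0], [0, 0, -15.15]],
    [[-7.67, -14.45, 6.0], [0, 0, -15.15]],
    [[-7.67, -14.45, 6.0], [0, 0, -15.15]],
    [[-7.67, -14.45, 6.0], [0, 0, -15.15]],
    [[-7.67, -14.45, 6.0], [0, 0, -15.15]],
    [[-7.67, -14.45, 6.0], [0, 0, -15.15]],
    [[-7.67, -14.45, 6.0], [0, 0, -15.15]],
  ],
  claw=50,
)

```text
time: 0.77
ee_pos: [403.2, -195.7, 126.7]
orientation: [-180.0, 0.0, -6.5]
contact_force: [0.0, -0.9, 0.7]
width: 50.0
```

```bash
python3 -c "
from h import *
go([459,-119.3,50],down(11.6))"
```

```text
t 0.77 pos [ 403.2 -195.7  126.7] rpy [-1.80e+02  2.00e-02 -6.53e+00] F [ 0.  -0.9  0.7] w 50.0 q [-26.  13. -19.  58.  -0.  71.]
shift [ 1.87 -3.29  3.07] turn [-0.    0.   -3.63] rows 2.9
```

Emit:
move_arm(
  motion=[
    [[1.87, -3.29, 3.07], [0, 0, -3.63]],
    [[1.87, -3.29, 3.07], [0, 0, -3.63]],
    [[1.87, -3.29, 3.07], [0, 0, -3.63]],
    [[1.87, -3.29, 3.07], [0, 0, -3.63]],
    [[1.87, -3.29, 3.07], [0, 0, -3.63]],
  ],
)

```text
time: 1.18
ee_pos: [457.8, -119.8, 48.8]
orientation: [-179.9, 0.3, 11.4]
contact_force: [0.3, -0.3, 1.1]
width: 50.2
```

```bash
python3 -c "
from h import *
im,d=env.capture('top');cv2.imwrite('pics/t2.png',im[:,:,::-1]);crop(im,305,225,445,325,5.5,'pics/t2c.png')
im,d=env.capture('scene');crop(im,200,170,360,290,5,'pics/s2c.png')
go([459,-119.3,16],down(11.6))"
```

```text
t 1.28 pos [ 458.7 -121.8   50.9] rpy [1.7999e+02 4.0000e-02 1.1240e+01] F [ 0.1 -0.5 -0.1] w 50.1 q [-15.  21. -21.  48.  -0.  64.]
shift [ 0.03 -0.09  1.4 ] turn [ 0.    0.01 -0.07] rows 0.8
```

View pics/t2c.png

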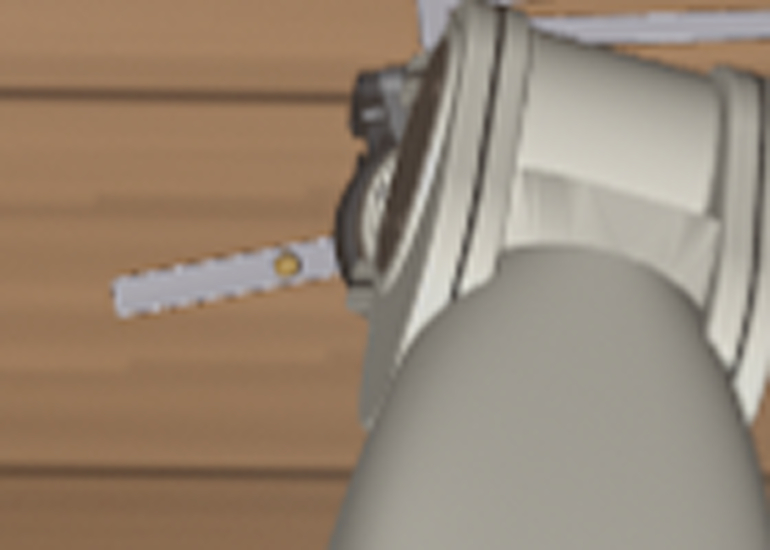

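View pics/s2c.png

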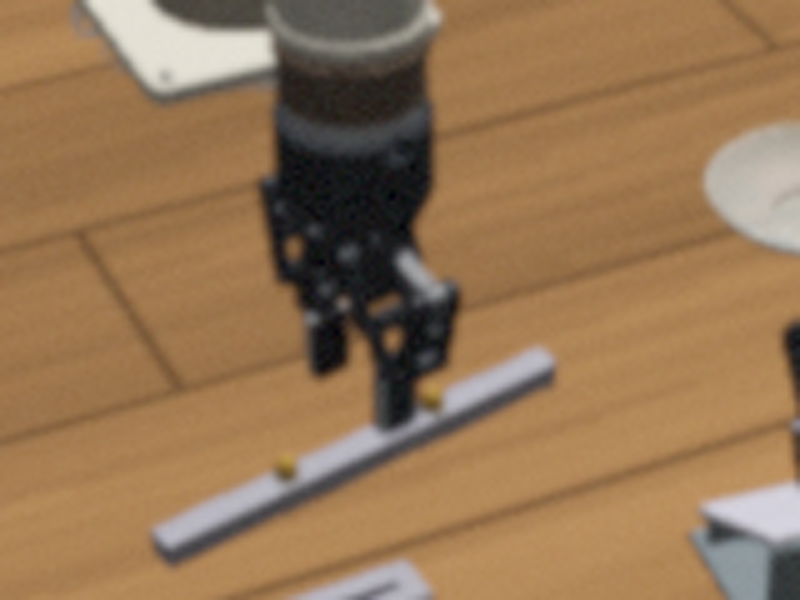

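Emit:
move_arm(
  motion=[
    [[0.02, -0.06, 0.5], [0, 0, 0]],
    [[0.02, -0.06, 1.0], [0, 0, 0]],
    [[0.02, -0.06, 1.36], [0, 0, 0]],
    [[0.02, -0.06, 1.36], [0, 0, 0]],
    [[0.02, -0.06, 1.36], [0, 0, 0]],
  ],
  claw=32,
)

```text
time: 1.7
ee_pos: [458.8, -120.8, 17.2]
orientation: [180.0, 0.0, 11.2]
contact_force: [0.2, -0.6, 0.4]
width: 31.7
```

Emit:
move_arm(
  motion=[
    [[0, 0, 0], [0, 0, 0]],
    [[0, 0, 0], [0, 0, 0]],
    [[0, 0, 0], [0, 0, 0]],
    [[0, 0, 0], [0, 0, 0]],
    [[0, 0, 0], [0, 0, 0]],
  ],
  claw=8,
  force=60,
)

```text
time: 2.12
ee_pos: [459.9, -120.6, 17.9]
orientation: [179.9, -0.1, 11.3]
contact_force: [-1.2, -1.2, 6.1]
width: 13.8
```

```bash
python3 -c "
from h import *
go([459,-119.3,110],down(11.6))"
```

```text
t 2.12 pos [ 459.9 -120.6   17.9] rpy [ 1.799e+02 -8.000e-02  1.125e+01] F [-1.2 -1.2  6.1] w 13.8 q [-15.  24. -23.  43.  -0.  64.]
shift [-0.02 -0.05 -3.68] turn [ 0.02 -0.02 -0.07] rows 2.2
```

Emit:
move_arm(
  motion=[
    [[0, 0, -1], [0, 0, 0]],
    [[0, 0, -2], [0, 0, 0]],
    [[0, 0, -3], [0, 0, 0]],
    [[0, 0, -4], [0, 0, 0]],
    [[0, 0, -4.6], [0, 0, 0]],
    [[0, 0, -4.6], [0, 0, 0]],
  ],
)

```text
time: 2.62
ee_pos: [461.6, -120.4, 135.2]
orientation: [179.8, -0.4, 11.3]
contact_force: [0.0, 0.3, -1.5]
width: 14.1
```

```bash
python3 -c "
from h import *
im,d=env.capture('top');crop(im,305,205,445,325,5,'pics/t3c.png')
im,d=env.capture('scene');crop(im,200,150,360,270,5,'pics/s3c.png')
print(env.observe()['contact_force'],env.observe()['wrist_torque'])
goc([0,-8,80])"
```

```text
[-0.08256751  0.74822797 -1.9295447 ] [ 0.00896778  0.00482388 -0.01121135]
t 2.72 pos [ 459.2 -119.8  131.7] rpy [ 1.7999e+02 -4.0000e-02  1.1280e+01] F [-0.1  0.7 -1.9] w 13.9 q [-15.  16. -15.  60.   0.  64.]
shift [ 7.75 -8.8   0.5 ] turn [-0.96  5.94  3.6 ] rows 7.0
```

View pics/t3c.png

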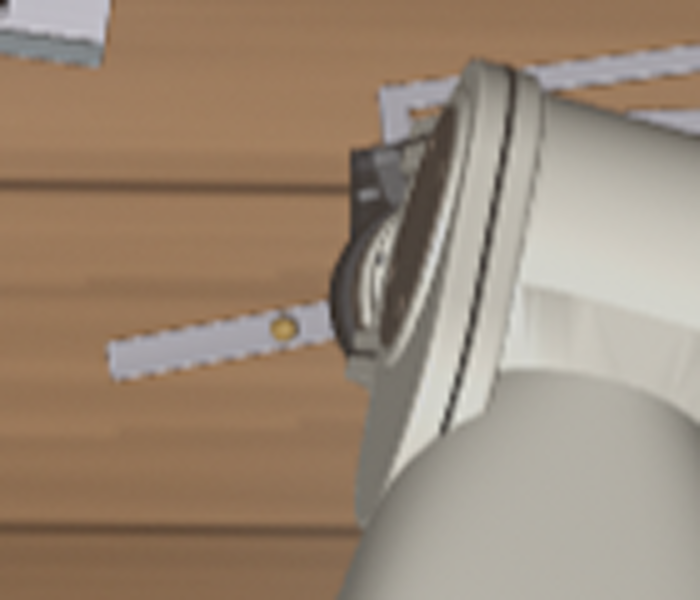

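View pics/s3c.png

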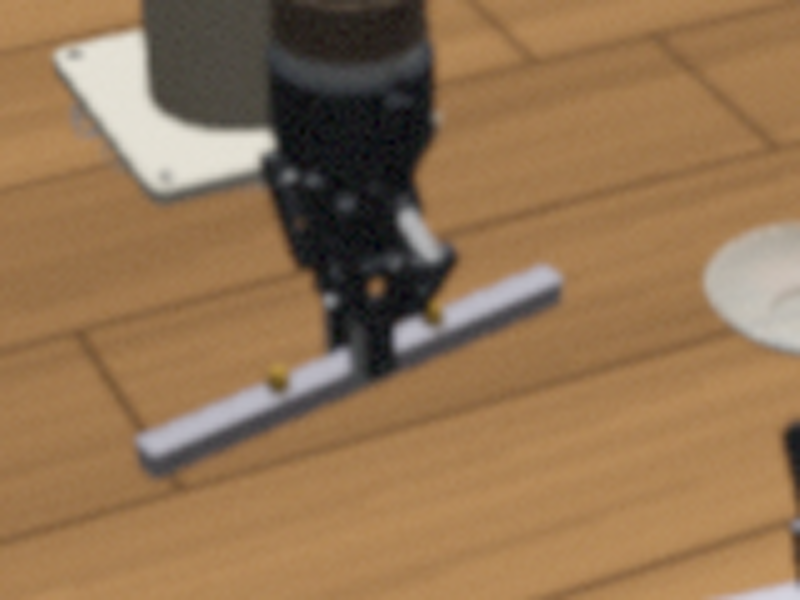

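```bash
python3 -c "
from h import *
goc([0,-10,125])"
```

```text
t 2.72 pos [ 459.2 -119.8  131.7] rpy [ 1.7999e+02 -4.0000e-02  1.1280e+01] F [-0.1  0.7 -1.9] w 13.9 q [-15.  16. -15.  60.   0.  64.]
shift [ 6.87 -9.01 -1.06] turn [-0.96  5.94  3.6 ] rows 6.8
```

Emit:
move_arm(
  motion=[
    [[6.87, -9.0, -1.06], [-0.96, 5.94, 3.6]],
    [[6.87, -9.0, -1.06], [-0.96, 5.94, 3.6]],
    [[6.87, -9.0, -1.06], [-0.96, 5.94, 3.6]],
    [[6.87, -9.0, -1.06], [-0.96, 5.94, 3.6]],
    [[6.87, -9.0, -1.06], [-0.96, 5.94, 3.6]],
    [[6.87, -9.0, -1.06], [-0.96, 5.94, 3.6]],
    [[6.87, -9.0, -1.06], [-0.96, 5.94, 3.6]],
    [[6.87, -9.0, -1.06], [-0.96, 5.94, 3.6]],
  ],
)

```text
time: 3.38
ee_pos: [585.1, 140.5, 157.4]
orientation: [-179.8, -30.0, -6.8]
contact_force: [1.4, 0.3, -1.0]
width: 14.0
```

```bash
python3 -c "
from h import *
im,d=env.capture('top');crop(im,175,115,345,235,4.7,'pics/t4c.png')
im,d=env.capture('scene');crop(im,300,180,480,310,4.4,'pics/s4c.png')
inc();goc([0,-10,60])"
```

```text
t 3.48 cradle pos [ -2.4  -9.3 123.4] Fc [-1.6 -0.2 -2.3] w 14.1 rot err [ 0.01 -0.28 -0.2 ]
t 3.48 pos [582.4 135.6 155.6] rpy [179.89 -29.72  -6.92] F [-0.3 -0.2 -2.8] w 14.1 q [ 19.  11. -25.  27. -13. 113.]
shift [0.11 0.03 2.53] turn [-0.    0.06  0.04] rows 1.5
```

View pics/t4c.png

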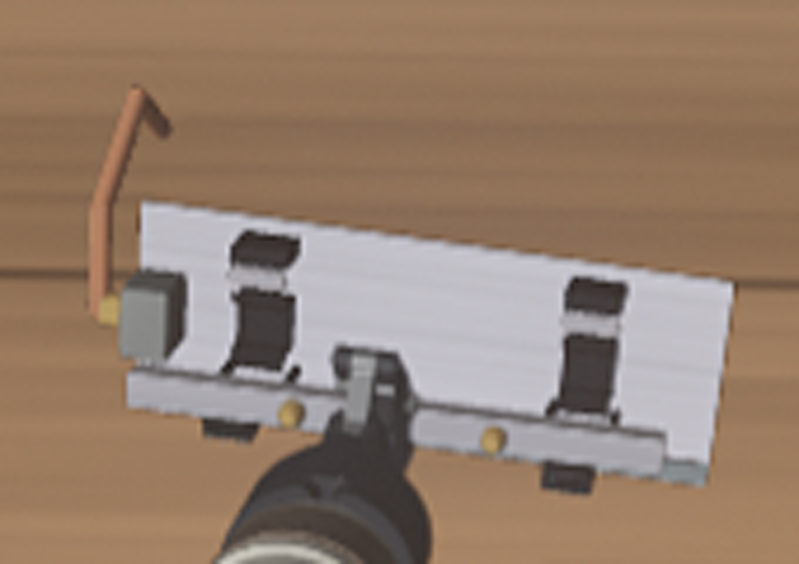

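View pics/s4c.png

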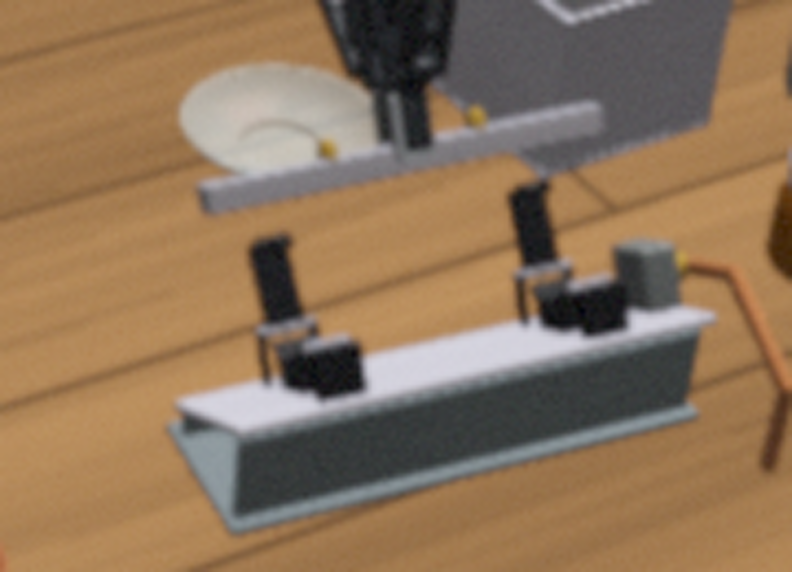

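```bash
python3 -c "
from h import *
T,R,o=tilt()
px=[(291/4.7+175,411/4.7+115),(492/4.7+175,438/4.7+115)]
W=onplane('top',px,o+R[:,2]*133.4,R[:,2]);print((W-o)@R)
px=np.array([(128,368),(127,405),(666,430),(660,475)])/4.7+[175,115]
W=onplane('top',px,o+R[:,2]*122.4,R[:,2]);print((W-o)@R)
"
```

```text
[[  3.4954126   40.27382911 133.4       ]
 [  3.83670388 -48.76261033 133.4       ]]
[[   8.75816178  115.93332497  122.4       ]
 [  -8.82408301  116.03774816  122.4       ]
 [  14.45571368 -123.6897728   122.4       ]
 [  -7.12523173 -123.59803415  122.4       ]]
```

Emit:
move_arm(
  motion=[
    [[0.05, 0.1, 0.8], [0, 0, 0]],
    [[0.05, 0.1, 1.6], [0, 0, 0]],
    [[0.05, 0.1, 2.4], [0, 0, 0]],
    [[0.05, 0.1, 2.4], [0, 0, 0]],
    [[0.05, 0.1, 2.4], [0, 0, 0]],
    [[0.05, 0.1, 2.4], [0, 0, 0]],
  ],
)

```text
time: 3.98
ee_pos: [613.1, 126.7, 106.1]
orientation: [180.0, -29.8, -7.2]
contact_force: [0.2, 1.2, -1.2]
width: 13.6
```

```bash
python3 -c "
from h import *
inc()
im,d=env.capture('top');crop(im,185,135,345,235,5,'pics/t5c.png')
im,d=env.capture('scene');crop(im,310,200,480,310,4.6,'pics/s5c.png')
inc();goc([0,-10,45])"
```

```text
t 3.98 cradle pos [  0.2 -14.3  64.7] Fc [-0.5  1.2 -1.1] w 13.6 rot err [-0.07 -0.16  0.05]
t 4.08 cradle pos [  1.7 -13.3  65.6] Fc [-0.2  0.3 -2.2] w 14.0 rot err [0.02 0.   0.04]
t 4.08 pos [614.1 127.6 107.7] rpy [-179.96  -30.     -7.2 ] F [ 1.   0.2 -2. ] w 14.0 q [ 17.  18. -25.  20. -12. 111.]
shift [-0.07 -0.13  0.83] turn [-0.   -0.   -0.01] rows 0.5
```

View pics/t5c.png

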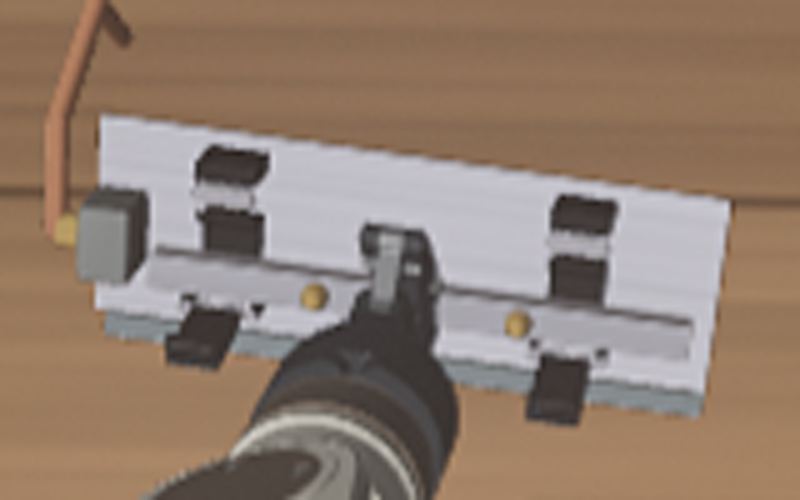

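View pics/s5c.png

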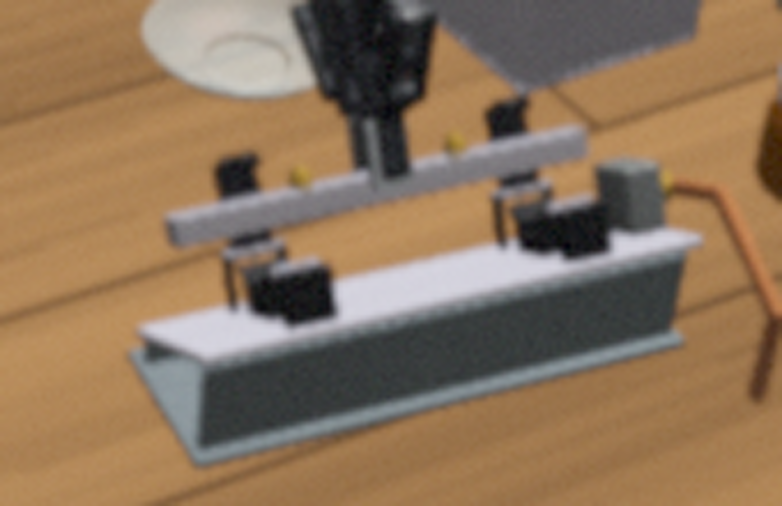

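```bash
python3 -c "
from h import *
T,R,o=tilt()
tp=np.array([(313,296),(517,324)])/5+[185,135];sp=np.array([(456,143),(302,176)])/4.6+[310,200]
W=onplane('top',tp,o+R[:,2]*75,R[:,2]);print((W-o)@R)
W=onplane('scene',sp,o+R[:,2]*73,R[:,2]);print((W-o)@R)
W=onplane('top',np.array([(155,248),(158,286),(693,320),(688,358)])/5+[185,135],o+R[:,2]*64,R[:,2]);print((W-o)@R)
"
```

```text
[[  2.43834587  29.5859525   75.        ]
 [  2.49429135 -59.86739518  75.        ]]
[[ 28.78046113  15.97907863  73.        ]
 [ 28.05415331 -71.29556673  73.        ]]
[[  10.39492162  102.13145635   64.        ]
 [  -7.01458681  100.23477588   64.        ]
 [  11.36865518 -135.20328009   64.        ]
 [  -6.50666111 -135.24778717   64.        ]]
```

Emit:
move_arm(
  motion=[
    [[-0.07, -0.25, 0.3], [0, 0, 0]],
    [[-0.07, -0.25, 0.7], [0, 0, 0]],
    [[-0.07, -0.25, 1.0], [0, 0, 0]],
    [[-0.07, -0.25, 1.15], [0, 0, 0]],
    [[-0.07, -0.25, 1.15], [0, 0, 0]],
    [[-0.07, -0.25, 1.15], [0, 0, 0]],
  ],
)

```text
time: 4.58
ee_pos: [627.4, 132.4, 80.3]
orientation: [180.0, -29.9, -7.1]
contact_force: [0.2, 0.6, -2.2]
width: 14.1
```

```bash
python3 -c "
from h import *
inc()
im,d=env.capture('top');crop(im,185,135,345,235,5,'pics/t6c.png')
im,d=env.capture('scene');crop(im,310,200,480,310,4.6,'pics/s6c.png')
inc();goc([0,-10,27.5])"
```

```text
t 4.58 cradle pos [-1.  -6.8 35.6] Fc [-1.   0.6 -2. ] w 14.1 rot err [-0.02 -0.11 -0.01]
t 4.68 cradle pos [-0.4 -6.7 36.2] Fc [-1.8 -0.3 -0.9] w 13.6 rot err [ 0.01 -0.05  0.  ]
t 4.68 pos [627.7 132.6  81.1] rpy [-179.99  -29.95   -7.15] F [-1.1 -0.1 -1.7] w 13.6 q [ 17.  21. -24.  16. -12. 112.]
shift [0.02 0.13 0.35] turn [-0.    0.01 -0.  ] rows 0.2
```

View pics/t6c.png

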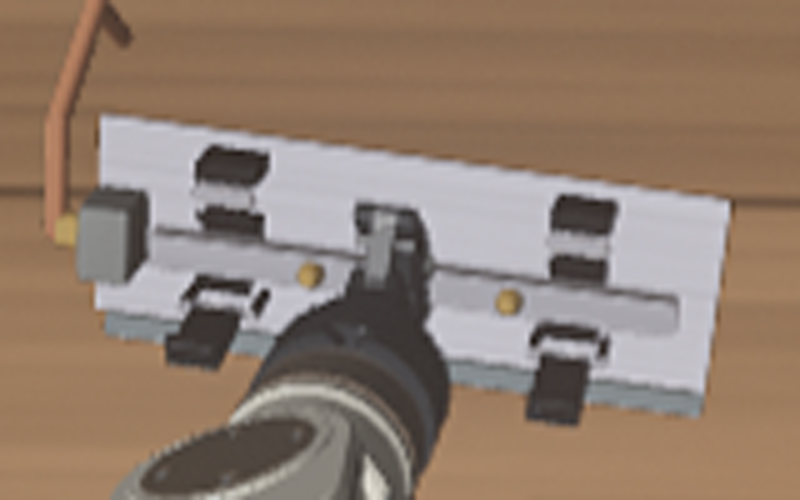

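View pics/s6c.png

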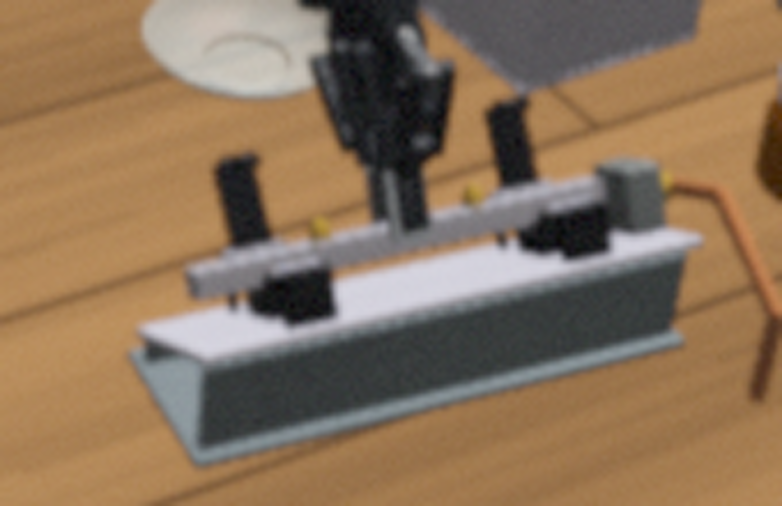

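Emit:
move_arm(
  motion=[
    [[0.0, 0, 0.12], [0, 0, 0]],
    [[0, 0, 0.24], [0, 0, 0]],
    [[0, 0, 0.32], [0, 0, 0]],
    [[0, 0, 0.32], [0, 0, 0]],
    [[0, 0, 0.32], [0, 0, 0]],
  ],
)

```text
time: 5.1
ee_pos: [631.6, 132.1, 74.8]
orientation: [-180.0, -30.0, -7.2]
contact_force: [-4.0, 0.5, 2.6]
width: 13.8
```

```bash
python3 -c "
from h import *
inc()
im,d=env.capture('top');crop(im,185,135,345,235,5,'pics/t7c.png')
im,d=env.capture('scene');crop(im,310,200,480,310,4.6,'pics/s7c.png')
inc();print(env.observe()['wrist_torque'])"
```

```text
t 5.1 cradle pos [-0.2 -6.6 28.7] Fc [-2.2  0.   4.3] w 13.8 rot err [ 0.02 -0.01  0.  ]
t 5.2 cradle pos [-0.1 -6.6 28.7] Fc [-2.5 -1.   7.1] w 14.2 rot err [ 0.03 -0.01 -0.  ]
[-0.01585746  0.90974464 -0.07895585]
```

View pics/s7c.png

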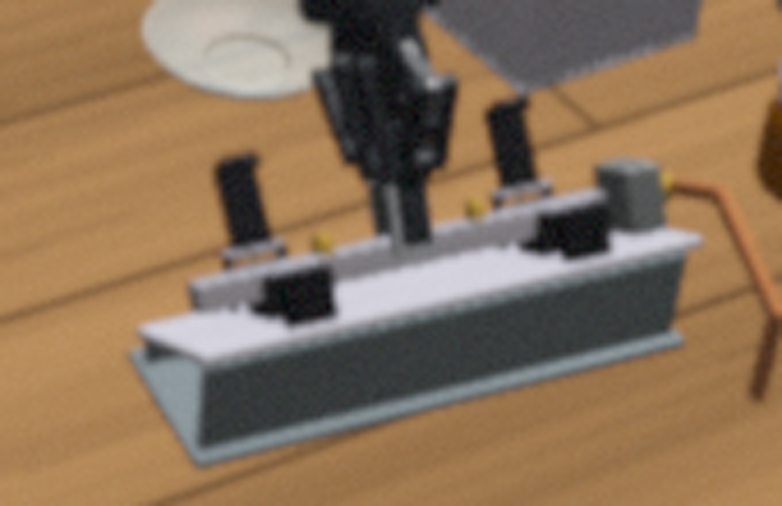

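View pics/t7c.png

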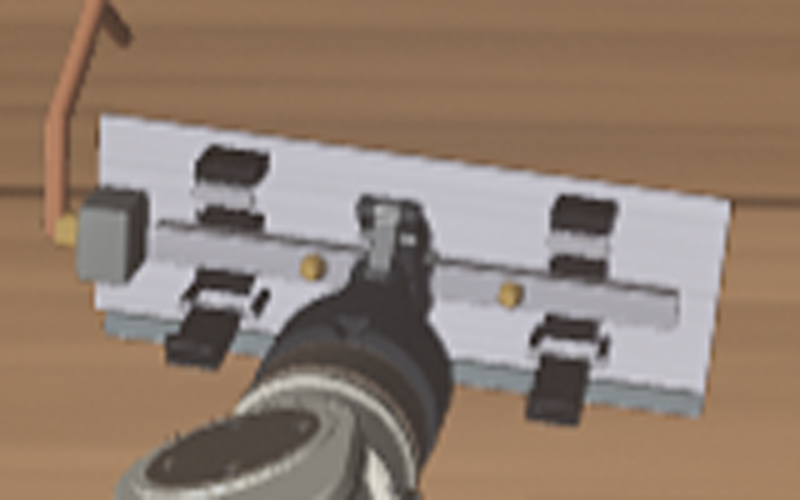

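Emit:
move_arm(
  motion=[
    [[0.0, 0, 0.06], [0, 0, 0]],
    [[0, 0, 0.06], [0, 0, 0]],
    [[0, 0, 0.06], [0, 0, 0]],
  ],
)

```text
time: 5.45
ee_pos: [631.6, 132.1, 74.7]
orientation: [-180.0, -30.0, -7.1]
contact_force: [-15.5, -0.6, 15.7]
width: 14.0
```

```bash
python3 -c "
from h import *
inc();print(env.observe()['wrist_torque'])"
```

```text
t 5.45 cradle pos [-0.2 -6.6 28.6] Fc [-5.4 -2.5 21.3] w 14.0 rot err [ 0.03  0.01 -0.02]
[-0.20090946  1.60090023 -0.24552533]
```

Emit:
move_arm(
  motion=[
    [[0.0, -0.04, -0.06], [0, 0, 0]],
    [[0, -0.1, -0.06], [0, 0, 0]],
    [[0, -0.16, -0.06], [0, 0, 0]],
    [[0, -0.16, -0.06], [0, 0, 0]],
  ],
)

```text
time: 5.78
ee_pos: [632.0, 134.2, 74.8]
orientation: [179.8, -30.0, -7.2]
contact_force: [-7.9, -5.9, 9.8]
width: 14.2
```

```bash
python3 -c "
from h import *
inc();print(env.observe()['wrist_torque'])"
```

```text
t 5.78 cradle pos [-0.1 -4.5 28.7] Fc [-1.3 -6.8 12. ] w 14.2 rot err [-0.25  0.02  0.04]
[-0.97885485  1.05191461 -0.63654329]
```

Emit:
move_arm(
  motion=[
    [[0.0, 0, -0.04], [0, 0, 0]],
    [[0, -0.04, -0.04], [0, 0, 0]],
    [[0, -0.08, -0.04], [0, 0, 0]],
    [[0, -0.08, -0.04], [0, 0, 0]],
  ],
)

```text
time: 6.12
ee_pos: [632.0, 138.4, 74.6]
orientation: [-180.0, -29.9, -7.1]
contact_force: [0.1, -0.9, -2.0]
width: 13.9
```

```bash
python3 -c "
from h import *
inc();print(env.observe()['wrist_torque'])"
```

```text
t 6.12 cradle pos [-0.6 -0.3 28.7] Fc [-0.8 -0.9 -1.9] w 13.9 rot err [ 0.03 -0.07 -0.01]
[ 0.14424563  0.72627498 -0.03911961]
```

Emit:
move_arm(
  motion=[
    [[0.0, -0.04, 0.01], [0, 0, 0]],
    [[0, -0.08, 0.01], [0, 0, 0]],
    [[0, -0.12, 0.01], [0, 0, 0]],
    [[0, -0.12, 0.01], [0, 0, 0]],
  ],
)

```text
time: 6.45
ee_pos: [632.1, 139.4, 74.5]
orientation: [179.8, -30.0, -7.2]
contact_force: [-1.0, -5.1, 0.1]
width: 13.9
```

```bash
python3 -c "
from h import *
inc();print(env.observe()['wrist_torque'])"
```

```text
t 6.45 cradle pos [-0.7  0.6 28.7] Fc [-0.3 -5.2  0.3] w 13.9 rot err [-0.22 -0.05  0.03]
[-0.92003496  0.75570218 -0.57336659]
```

Emit:
move_arm(
  motion=[
    [[0.0, -0.06, 0.0], [0, 0, 0]],
    [[0, -0.06, 0.0], [0, 0, 0]],
    [[0, -0.06, 0.0], [0, 0, 0]],
  ],
)

```text
time: 6.7
ee_pos: [632.1, 139.4, 74.5]
orientation: [179.7, -30.0, -7.2]
contact_force: [-2.1, -8.4, 1.5]
width: 13.9
```

```bash
python3 -c "
from h import *
im,d=env.capture('top');crop(im,185,135,345,235,5,'pics/t8c.png')
im,d=env.capture('scene');crop(im,310,200,480,310,4.6,'pics/s8c.png')
inc();print(env.observe()['wrist_torque'])"
```

```text
t 6.8 cradle pos [-0.7  0.6 28.7] Fc [-0.6 -9.3  1.8] w 14.0 rot err [-0.37 -0.04  0.07]
[-1.48029453  0.79140729 -0.74736011]
```

View pics/s8c.png

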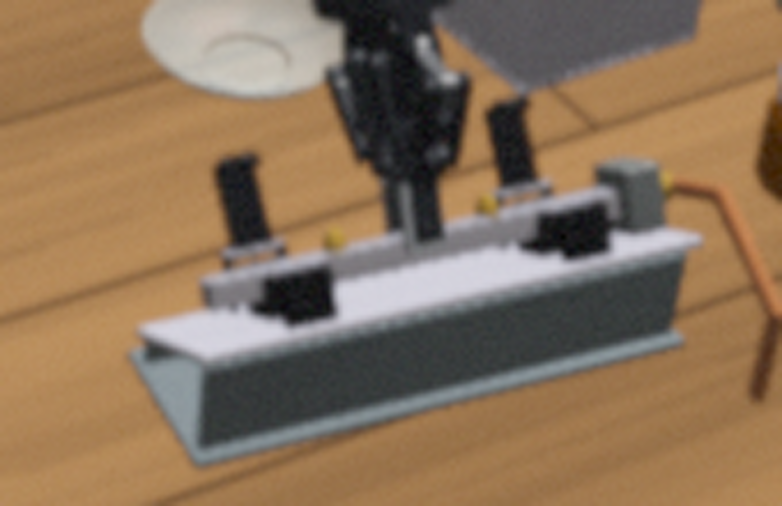

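View pics/t8c.png

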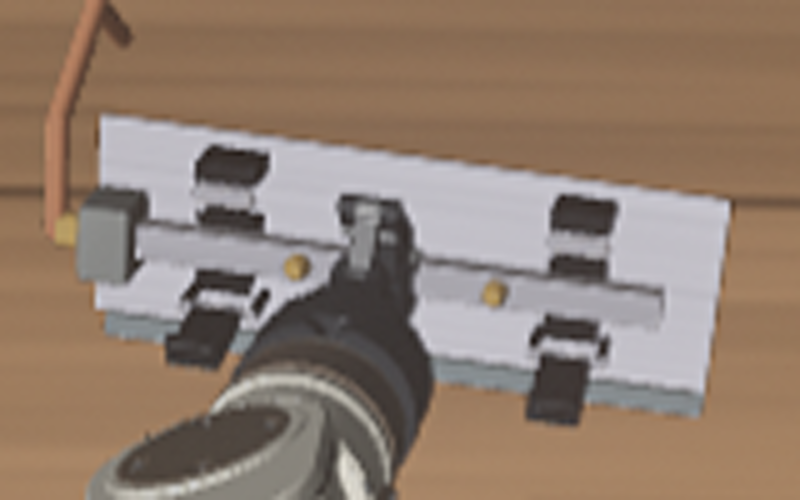

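The bar's end is at the block: it stopped hard and the reaction force is rising. Next I seat it and release.

Emit:
move_arm(
  motion=[
    [[0, 0.04, 0.05], [0, 0, 0]],
    [[0, 0.08, 0.05], [0, 0, 0]],
    [[0, 0.08, 0.05], [0, 0, 0]],
  ],
)

```text
time: 7.05
ee_pos: [632.1, 139.3, 74.5]
orientation: [179.9, -30.0, -7.2]
contact_force: [-9.6, -3.7, 9.3]
width: 14.2
```

Emit:
move_arm(
  motion=[
    [[0, 0, 0], [0, 0, 0]],
    [[0, 0, 0], [0, 0, 0]],
    [[0, 0, 0], [0, 0, 0]],
  ],
  claw=36,
)

```text
time: 7.3
ee_pos: [633.8, 141.2, 74.5]
orientation: [-179.9, -30.1, -7.2]
contact_force: [-0.2, 0.6, 0.3]
width: 36.1
```

```bash
python3 -c "
from h import *
inc()"
```

```text
t 7.3 cradle pos [ 0.6  2.7 27.9] Fc [-0.1  0.6  0.4] w 36.1 rot err [0.1  0.06 0.01]
```

Emit:
move_arm(
  motion=[
    [[0, 0, -1], [0, 0, 0]],
    [[0, 0, -2.2], [0, 0, 0]],
    [[0, 0, -3.6], [0, 0, 0]],
    [[0, 0, -4.4], [0, 0, 0]],
    [[-0.6, 0, -4.4], [0, 0, 0]],
    [[-2.0, 0, -4.4], [0, 0, 0]],
    [[-2.6, 0, -4.4], [0, 0, 0]],
  ],
  claw=36,
)

```text
time: 7.88
ee_pos: [519.7, 154.5, 135.4]
orientation: [-180.0, -29.8, -7.1]
contact_force: [-1.3, -0.3, -1.7]
width: 35.9
```

```bash
python3 -c "
from h import *
im,d=env.capture('top');crop(im,185,135,345,235,5,'pics/t9c.png')
im2,d=env.capture('scene');crop(im2,310,200,480,310,4.6,'pics/s9c.png')
inc()
T,R,o=tilt()
for y in(80,-80):
  for th in np.arange(1.6,2.0,.05):
    p=R@np.array([-25+48*np.cos(th),y,30+48*np.sin(th)])+o
    print(y,th.round(2),((proj('top',p)[0]-[185,135])*5).round(0),((proj('scene',p)[0]-[310,200])*4.6).round(0))
"
```

```text
t 7.98 cradle pos [-69.3   1.3 137.5] Fc [-0.5 -0.4 -0.4] w 36.0 rot err [-0.02 -0.3  -0.17]
80 1.6 [194. 344.] [512. 103.]
80 1.65 [194. 349.] [510. 103.]
80 1.7 [194. 354.] [508. 103.]
80 1.75 [194. 359.] [506. 104.]
80 1.8 [194. 363.] [504. 104.]
80 1.85 [194. 368.] [502. 105.]
80 1.9 [194. 372.] [500. 106.]
80 1.95 [194. 376.] [498. 107.]
-80 1.6 [555. 394.] [243. 160.]
-80 1.65 [555. 399.] [241. 160.]
-80 1.7 [554. 404.] [239. 160.]
-80 1.75 [554. 409.] [238. 161.]
-80 1.8 [554. 413.] [236. 161.]
-80 1.85 [553. 417.] [235. 162.]
-80 1.9 [553. 422.] [233. 163.]
-80 1.95 [553. 425.] [232. 164.]
```

View pics/t9c.png

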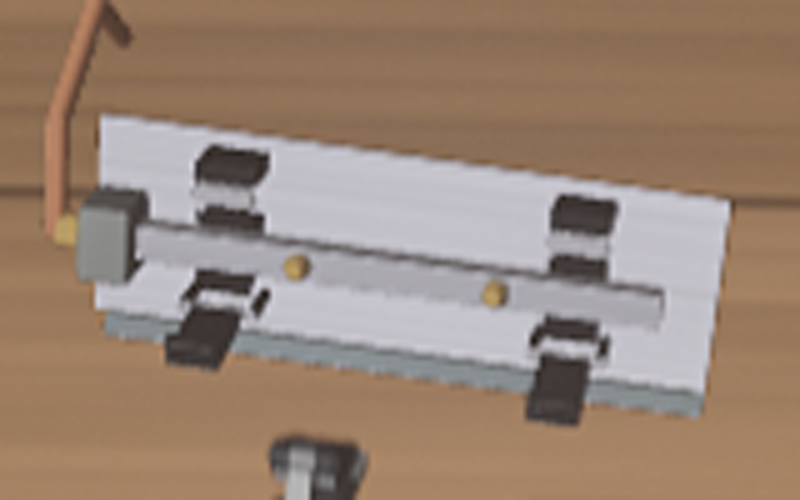

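View pics/s9c.png

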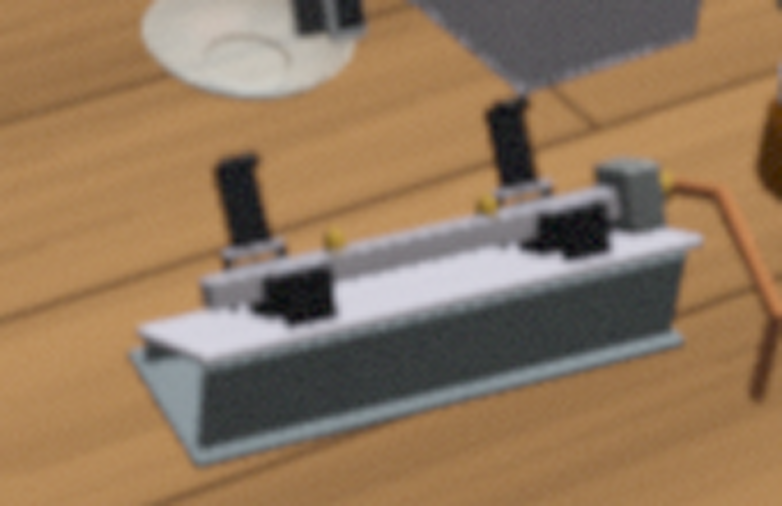

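The bar is seated, with its end on the block at (140,245), and both straps stand at about 1.8 rad. Left strap next, with the gripper closed.

Emit:
move_arm(
  motion=[
    [[-0.1, -1.2, 0], [0, 0, 0]],
    [[-0.1, -2.6, 0], [0, 0, 0]],
    [[-0.1, -3.15, 0.8], [0, 0, 0]],
    [[-0.1, -3.15, 2.0], [0, 0, 0]],
    [[-0.1, -3.15, 2.5], [0, 0, 0]],
    [[-0.1, -3.15, 2.5], [0, 0, 0]],
    [[-0.1, -3.15, 2.5], [0, 0, 0]],
  ],
  claw=0,
)

```text
time: 8.57
ee_pos: [562.0, 229.0, 81.0]
orientation: [-180.0, -29.9, -7.2]
contact_force: [0.4, -0.0, 0.3]
width: -0.1
```

```bash
python3 -c "
from h import *
im,d=env.capture('top');crop(im,185,135,345,235,5,'pics/t10c.png')
im2,d=env.capture('scene');crop(im2,360,150,490,270,5,'pics/s10c.png')
inc();goc([-50,80,72])
"
```

```text
t 8.67 cradle pos [-66.4  81.1  75.9] Fc [-0.2 -0.4 -0.5] w -0.2 rot err [0.08 0.06 0.06]
t 8.67 pos [562.2 229.3  82.5] rpy [-179.89  -30.06   -7.22] F [ 0.  -0.4 -0.5] w -0.2 q [ 31.  20. -27.  19. -18. 124.]
shift [0.66 0.04 0.16] turn [-0.02 -0.01 -0.01] rows 0.4
```

View pics/t10c.png

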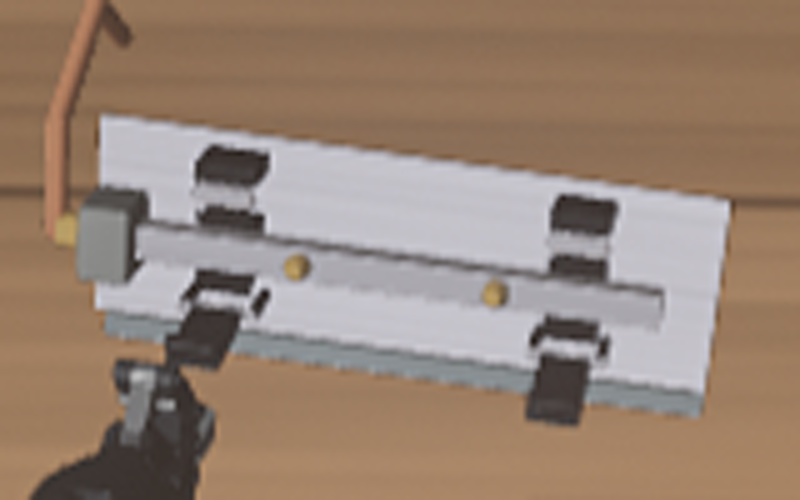

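View pics/s10c.png

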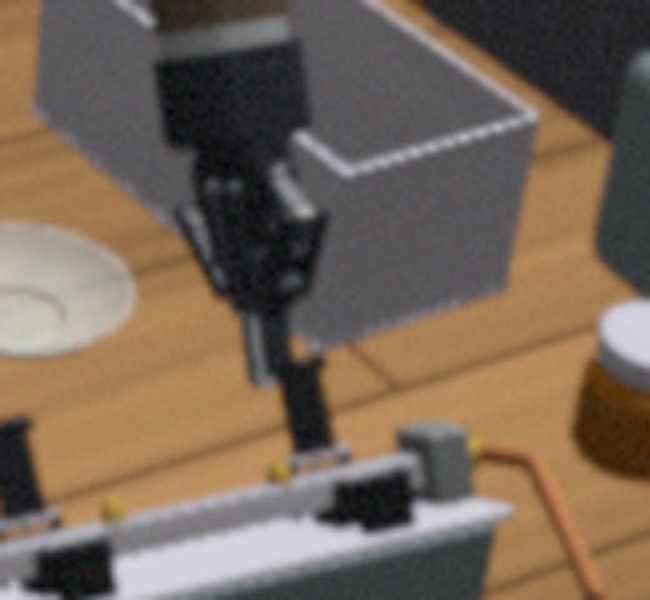

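Emit:
move_arm(
  motion=[
    [[0.5, 0.04, 0], [0, 0, 0]],
    [[1.0, 0.04, 0], [0, 0, 0]],
    [[1.4, 0.04, 0], [0, 0, 0]],
    [[1.75, 0.04, 0], [0, 0, 0]],
    [[2.05, 0.04, 0.0], [0, 0, 0]],
    [[2.3, 0.04, 0.15], [0, 0, 0]],
    [[2.5, 0.04, 0.35], [0, 0, 0]],
    [[2.5, 0.04, 0.35], [0, 0, 0]],
  ],
)

```text
time: 9.33
ee_pos: [620.6, 220.5, 105.1]
orientation: [-179.9, -30.0, -7.2]
contact_force: [-0.1, 0.1, 0.1]
width: -0.4
```

```bash
python3 -c "
from h import *
im,d=env.capture('top');crop(im,185,135,345,235,5,'pics/t11c.png')
im2,d=env.capture('scene');crop(im2,360,150,490,270,5,'pics/s11c.png')
inc()
"
```

```text
t 9.43 cradle pos [-5.7 79.3 66. ] Fc [ 0.2 -0.3  0.6] w 0.2 rot err [-0.02 -0.09  0.01]
```

View pics/t11c.png

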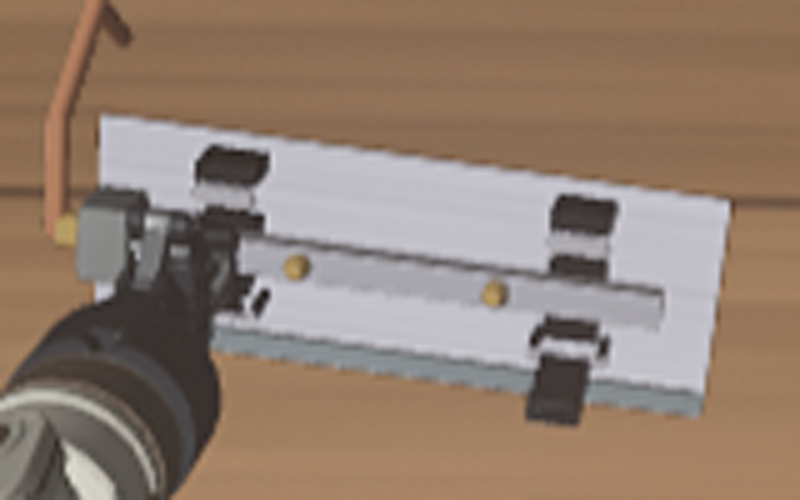

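View pics/s11c.png

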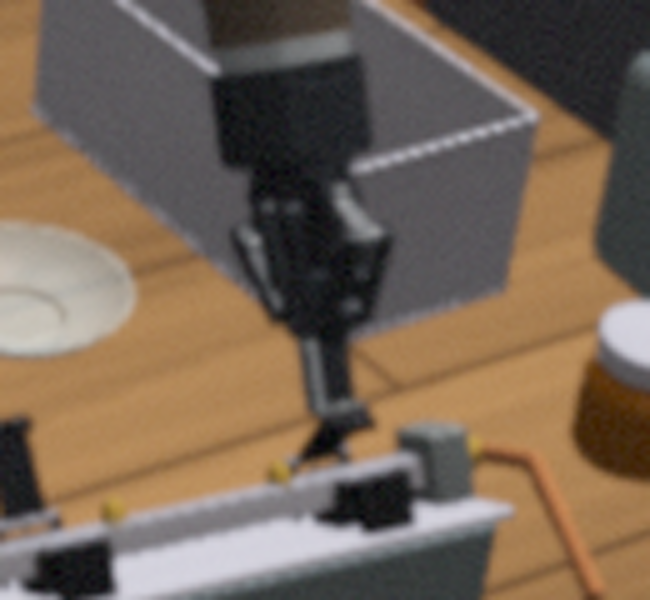

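Emit:
move_arm(
  motion=[
    [[0.1, -0.02, 0.15], [0, 0, 0]],
    [[0.25, -0.02, 0.3], [0, 0, 0]],
    [[0.45, -0.02, 0.4], [0, 0, 0]],
    [[0.65, -0.02, 0.48], [0, 0, 0]],
    [[0.85, -0.02, 0.5], [0, 0, 0]],
    [[0.9, -0.02, 0.5], [0, 0, 0]],
  ],
)

```text
time: 9.93
ee_pos: [644.6, 217.9, 105.0]
orientation: [180.0, -29.9, -7.1]
contact_force: [-1.1, 0.2, 1.0]
width: -0.4
```

```bash
python3 -c "
from h import *
im2,d=env.capture('scene');crop(im2,360,150,490,270,5,'pics/s12c.png')
inc()
"
```

```text
t 9.98 cradle pos [17.9 80.2 53.9] Fc [-1.8 -1.2  1.9] w -0.1 rot err [ 0.02 -0.01  0.02]
```

View pics/s12c.png

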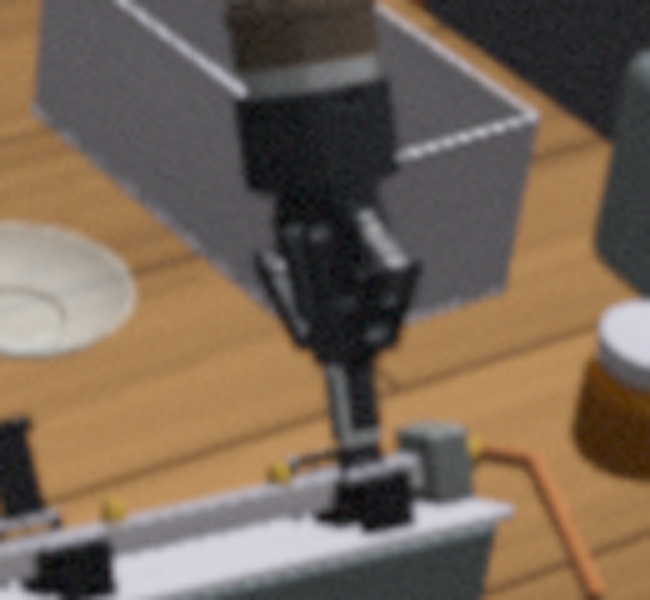

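Emit:
move_arm(
  motion=[
    [[0, 0, 0.1], [0, 0, 0]],
    [[0, 0, 0.2], [0, 0, 0]],
    [[0, 0, 0.3], [0, 0, 0]],
    [[0, 0, 0.36], [0, 0, 0]],
    [[0, 0, 0.36], [0, 0, 0]],
  ],
)

```text
time: 10.4
ee_pos: [649.5, 217.2, 97.4]
orientation: [-180.0, -30.0, -7.2]
contact_force: [-0.5, 0.1, -0.5]
width: -0.1
```

```bash
python3 -c "
from h import *
inc()
"
```

```text
t 10.4 cradle pos [17.4 80.1 44.7] Fc [-0.6  0.1 -0.2] w -0.1 rot err [ 0.02 -0.01  0.02]
```

Emit:
move_arm(
  motion=[
    [[0, 0, 0.08], [0, 0, 0]],
    [[0, 0, 0.16], [0, 0, 0]],
    [[0, 0, 0.16], [0, 0, 0]],
    [[0, 0, 0.16], [0, 0, 0]],
  ],
)

```text
time: 10.73
ee_pos: [650.1, 217.4, 96.7]
orientation: [-180.0, -30.0, -7.1]
contact_force: [-17.6, -2.0, 19.4]
width: 0.2
```

```bash
python3 -c "
from h import *
inc()
"
```

```text
t 10.73 cradle pos [17.5 80.3 43.8] Fc [-5.2 -4.2 25.5] w 0.2 rot err [ 0.04  0.01 -0.06]
```

Emit:
move_arm(
  motion=[
    [[0, 0, -1.2], [0, 0, 0]],
    [[0, 0, -2.6], [0, 0, 0]],
    [[-0.8, 1.2, -3.0], [0, 0, 0]],
    [[-1.6, 2.5, -3.0], [0, 0, 0]],
    [[-2.4, 3.8, -3.0], [0, 0, 0]],
    [[-3.2, 5.0, -3.0], [0, 0, 0]],
    [[-3.5, 6.2, -3.0], [0, 0, 0]],
    [[-3.5, 6.4, -3.0], [0, 0, 0]],
  ],
)

```text
time: 11.4
ee_pos: [514.1, 68.5, 112.5]
orientation: [179.8, -29.6, -7.2]
contact_force: [-0.8, 0.4, -0.9]
width: 0.0
```

```bash
python3 -c "
from h import *
im,d=env.capture('top');crop(im,185,135,345,235,5,'pics/t13c.png')
im2,d=env.capture('scene');crop(im2,310,200,480,310,4.6,'pics/s13c.png')
inc();goc([-67,-80,76])
"
```

```text
t 11.5 cradle pos [-70.4 -81.2 116.1] Fc [ 0.9 -0.3 -0.2] w -0.1 rot err [-0.05 -0.03  0.14]
t 11.5 pos [518.6  71.1 115.3] rpy [-179.97  -29.97   -7.31] F [ 0.8 -0.4  0.3] w -0.1 q [ 13.   6. -39.  16. -10. 108.]
shift [ 0.14 -0.05  1.6 ] turn [ 0.01  0.01 -0.03] rows 1.0
```

View pics/t13c.png

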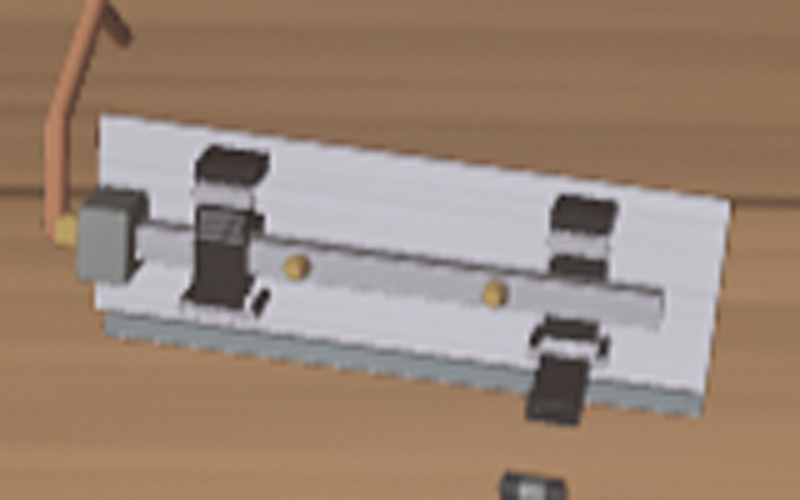

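View pics/s13c.png

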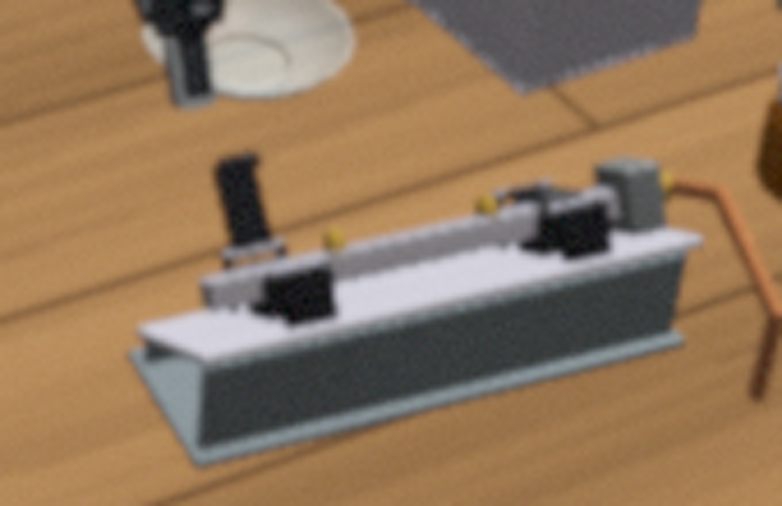

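The left strap is shut: it lies flat over the bar at (222,255), and the bar is still on the block. Now the same sequence on the right.

Emit:
move_arm(
  motion=[
    [[0.14, -0.05, 0.8], [0, 0, 0]],
    [[0.14, -0.05, 1.6], [0, 0, 0]],
    [[0.14, -0.05, 1.6], [0, 0, 0]],
    [[0.14, -0.05, 1.6], [0, 0, 0]],
  ],
)

```text
time: 11.83
ee_pos: [542.5, 71.7, 81.8]
orientation: [-180.0, -29.9, -7.1]
contact_force: [-0.5, -0.5, -0.3]
width: -0.4
```

```bash
python3 -c "
from h import *
inc();goc([-67,-80,76])
"
```

```text
t 11.83 cradle pos [-66.7 -77.7  75.3] Fc [-0.5 -0.6 -0. ] w -0.4 rot err [ 0.03 -0.11 -0.04]
t 11.83 pos [542.5  71.7  81.8] rpy [-179.99  -29.89   -7.1 ] F [-0.5 -0.5 -0.3] w -0.4 q [ 13.  12. -38.  11. -10. 107.]
shift [-0.01  0.09 -0.03] turn [-0.01  0.02  0.01] rows 0.1
```

Emit:
move_arm(
  motion=[
    [[0.5, 0.06, 0], [0, 0, 0]],
    [[1.0, 0.06, 0], [0, 0, 0]],
    [[1.4, 0.06, 0], [0, 0, 0]],
    [[1.75, 0.06, 0], [0, 0, 0]],
    [[2.05, 0.06, 0.0], [0, 0, 0]],
    [[2.3, 0.06, 0.15], [0, 0, 0]],
    [[2.45, 0.06, 0.35], [0, 0, 0]],
    [[2.45, 0.06, 0.35], [0, 0, 0]],
  ],
)

```text
time: 12.5
ee_pos: [600.0, 62.2, 105.6]
orientation: [-180.0, -30.0, -7.2]
contact_force: [-0.6, 0.1, 0.4]
width: -0.2
```

```bash
python3 -c "
from h import *
im2,d=env.capture('scene');crop(im2,310,180,480,310,4.6,'pics/s14c.png')
inc()
"
```

```text
t 12.55 cradle pos [ -5.4 -80.2  66.8] Fc [-0.7 -0.5 -0.2] w 0.4 rot err [ 0.01 -0.04  0.01]
```

View pics/s14c.png

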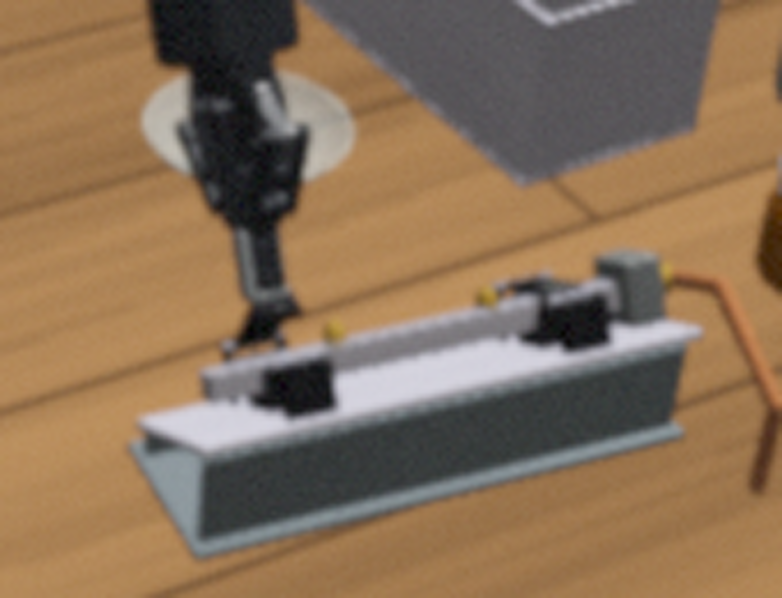

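The right strap is half folded, at about (262,325), with the fingertip on its outer face. Continuing.

Emit:
move_arm(
  motion=[
    [[0.1, 0, 0.18], [0, 0, 0]],
    [[0.25, 0, 0.33], [0, 0, 0]],
    [[0.45, 0, 0.43], [0, 0, 0]],
    [[0.65, 0, 0.51], [0, 0, 0]],
    [[0.85, 0, 0.53], [0, 0, 0]],
    [[0.9, 0, 0.53], [0, 0, 0]],
  ],
)

```text
time: 13.05
ee_pos: [622.5, 58.9, 103.3]
orientation: [180.0, -29.6, -7.1]
contact_force: [-7.4, 0.4, 2.3]
width: 0.3
```

```bash
python3 -c "
from h import *
inc()
"
```

```text
t 13.05 cradle pos [ 14.1 -80.4  53.4] Fc [-5.2 -0.5  5.6] w 0.3 rot err [ 0.   -0.39 -0.05]
```

Emit:
move_arm(
  motion=[
    [[0, 0, 0.1], [0, 0, 0]],
    [[0, 0, 0.2], [0, 0, 0]],
    [[0, 0, 0.3], [0, 0, 0]],
    [[0, 0, 0.36], [0, 0, 0]],
    [[0, 0, 0.36], [0, 0, 0]],
  ],
)

```text
time: 13.47
ee_pos: [629.8, 58.3, 97.5]
orientation: [-180.0, -30.0, -7.2]
contact_force: [0.5, -0.4, 0.8]
width: -0.2
```

```bash
python3 -c "
from h import *
inc()
"
```

```text
t 13.47 cradle pos [ 17.6 -80.1  44.7] Fc [ 0.9 -0.4  0.4] w -0.2 rot err [0.02 0.01 0.02]
```

Emit:
move_arm(
  motion=[
    [[0, 0, 0.08], [0, 0, 0]],
    [[0, 0, 0.16], [0, 0, 0]],
    [[0, 0, 0.16], [0, 0, 0]],
    [[0, 0, 0.16], [0, 0, 0]],
  ],
)

```text
time: 13.8
ee_pos: [630.5, 58.3, 96.8]
orientation: [-180.0, -30.1, -7.1]
contact_force: [-19.6, 1.0, 23.8]
width: 0.2
```

```bash
python3 -c "
from h import *
inc()
"
```

```text
t 13.8 cradle pos [ 17.9 -80.   43.7] Fc [-5.  -1.4 30.4] w 0.2 rot err [ 0.04  0.08 -0.01]
```

Emit:
move_arm(
  motion=[
    [[0, 0, -1.2], [0, 0, 0]],
    [[0, 0, -2.6], [0, 0, 0]],
    [[-0.8, 0, -3.6], [0, 0, 0]],
    [[-2, 0, -4], [0, 0, 0]],
    [[-3.5, 0, -4], [0, 0, 0]],
    [[-5, 0, -4], [0, 0, 0]],
    [[-5, 0, -4], [0, 0, 0]],
    [[-5, 0, -4], [0, 0, 0]],
  ],
)

```text
time: 14.47
ee_pos: [469.9, 77.1, 115.5]
orientation: [179.9, -29.6, -7.0]
contact_force: [1.6, 0.7, 0.9]
width: 0.3
```

```bash
python3 -c "
from h import *
im,d=env.capture('top');crop(im,185,135,345,235,5,'pics/t15c.png');cv2.imwrite('pics/t15.png',im[:,:,::-1])
im2,d=env.capture('scene');crop(im2,310,200,480,310,4.6,'pics/s15c.png');cv2.imwrite('pics/s15.png',im2[:,:,::-1])
inc()
"
```

```text
t 14.57 cradle pos [-106.   -79.5  141.4] Fc [0.5 0.6 0.5] w 0.1 rot err [0.08 0.14 0.03]
```

View pics/t15c.png

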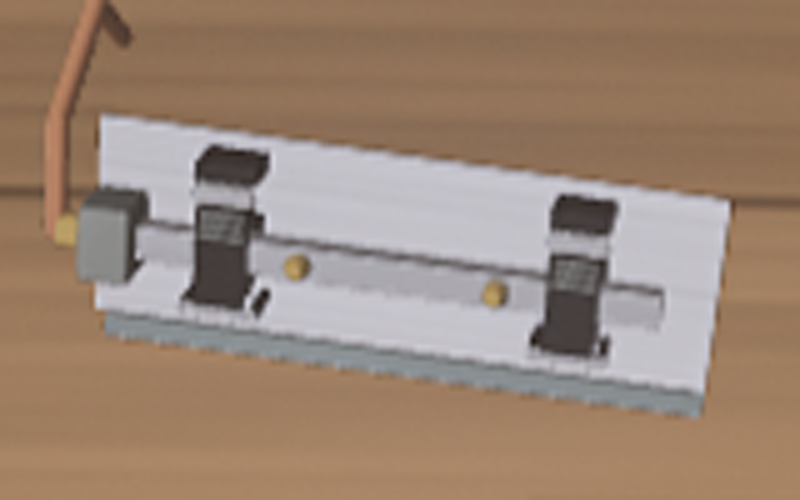

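View pics/s15c.png

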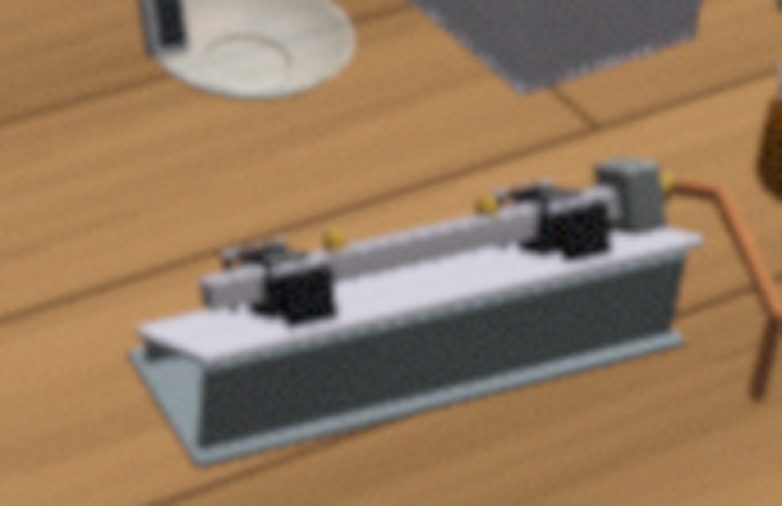

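View pics/t15.png

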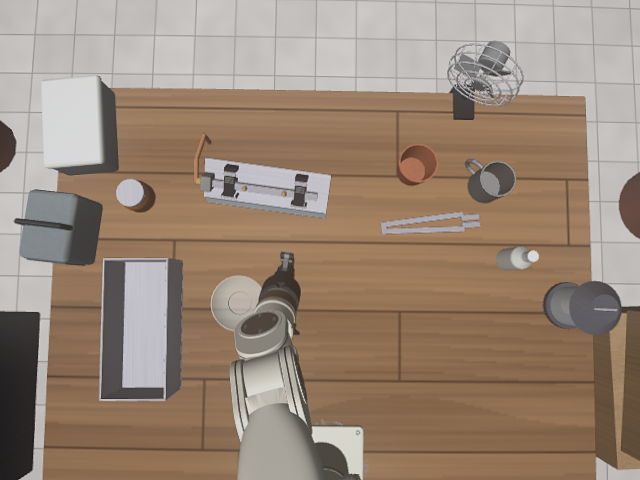

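```bash
python3 -c "
from h import *
T,R,o=tilt()
W=onplane('top',np.array([(296,266),(494,293)])/5+[185,135],o+R[:,2]*37,R[:,2]);print((W-o)@R)
W=onplane('top',np.array([(663,292),(660,328)])/5+[185,135],o+R[:,2]*26,R[:,2]);print((W-o)@R)
W=onplane('top',np.array([(136,281)])/5+[185,135],o+R[:,2]*37,R[:,2]);print((W-o)@R)
"
```

```text
[[  1.09016893  44.79845246  37.        ]
 [  1.21549178 -44.91901855  37.        ]]
[[   8.71143187 -119.7430065    26.        ]
 [  -8.5940859  -120.46721171   26.        ]]
[[-16.48798761 116.96571451  37.        ]]
```

The nozzles measure at cradle y = +44.8 and −44.9 and the free end at about −120, so the bar sits where it should against the block. Handing in.

```bash
python3 -c "
from h import *
print(env.finish_job())"
```

```text
the job is handed in; nothing more can be done
None
```

The misting bar is laid in both clips, nozzles outward, with its end against the manifold block and both straps snapped shut. I handed the job in at about 14.6 s of the 51 s; no verdict was reported.

**Bar seating:** I pressed the bar down to a hard stop and slid it toward the block. The sideways reaction rose to about 9 N with no further movement, so I took that as contact with the block. In the last top view the nozzles measured at cradle y = +44.8 and −44.9 mm and the free end at about −120 mm. All three match a fully pushed bar.

**Straps:** Each strap snapped through its catch, then held against its hard stop under 25–30 N at the shut height. The last pictures show both flat over the bar.

**Everything else:** In the last top view the other items look unmoved and the arm is clear of everything.

**Checks that were off:**
- The scene camera disagreed with the top camera by a few mm on the stand and bar. I relied on the top camera and on contact forces instead.
- At the grasp the gripper read 13.8 mm on the 16 mm bar, with about 6 N of upward force. The lift was clean and the bar stayed level.
- The last top view put the block's front edge at y ≈ 117 mm rather than 120 mm. That is about the error of that measurement.

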